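Load the board tester

TASK

Get the board tester ready for a test: push the board carrier, which sticks out over the loading deck, fully home into the tester until its front wall is flush with the front of the housing, then push the raised lid down until it is fully shut. Only push with the fingertips: do not lift the carrier off the deck, and leave the other things on the bench where they are.

Things in the scene. Friction and masses are not known exactly. Their poses are not given: they have to be found in the camera images.
- tester: White tester fixed to the bench; base 300 (x) x 156 (y) x 30 mm high, origin at the centre of its underside. x is level, points the way the carrier goes in (roughly to the robot's left); z up. Housing from x = -40 to +150 mm, walls 10 mm thick, 70 mm above the bench, open at top and front. The base in front of it (x = -150 to -40) is the loading deck, 30 mm above the bench.
- deck_mid (a point): Centre of the loading deck's top. Along both sides of the deck run guide rails 12 mm high; rails and housing walls are 136 mm apart inside. Axes as the tester's. The stop for the carrier is the inner face of the housing's rear wall, at x = +140 mm of the tester.
- carrier_front (a point): Centre of the outer face of the carrier's front wall (130 wide, 35 high, 8 mm thick), 17.5 mm above the deck. Loose black tray 180 long x 130 wide with a blue board in it, about 0.35 kg, slides with a few newtons. x points into the tester, z up. Starts 50 to 95 mm out; fully home this face is at x = -40 mm of the tester, flush with the ends of the housing walls.
- lid (a joint): Angle of the aluminium lid, rad: 0 shut (level on the housing), grows as it rises; starts at 1.0 to 1.35. Stiff hinge: it stays where it is left and takes about 1 to 4 N at the free edge to push down, all the way. Lid 185 long x 156 wide x 8 mm thick; a black probe head stands about 12 mm out of its underside.
- lid_hinge (a point): Point on the hinge axis at mid-width, at the tester's rear: x = 145, y = 0, z = 70 mm in the tester's frame. The axis runs along the tester's y. The lid's free edge is 185 mm from it; shut, that edge lies above the housing's front end and the lid's upper (outer) face is 9 mm above the axis.
- lid_edge (a point): Middle of the lid's free edge, on its upper (outer) face; moves with the lid. z is normal to the outer face, outwards (up when shut, towards the rear when raised); x runs from the free edge to the hinge.
- screwdriver: Bystander: loose screwdriver lying beyond the tester. Leave alone.
- jar: Bystander: loose amber jar, 52 mm across, 60 mm high, upright, to the left behind the tester; origin at the centre of its underside. Leave alone.
- module: Bystander: loose blue circuit module with a heat sink, 100 x 70 mm, 30 mm high, to the right in front of the deck; origin at the centre of its underside. Leave alone.
Not all that is in view belongs to the job. What is meant by the part that bears carrier_front is not yellow, and is the larger of those in its own colour.

How it is judged:
By the outcome, as a careful person would: the job done as asked, in the order asked, and still so for the second after the job is handed in, with the robot touching nothing.
It also fails if it takes over 51 s, if anything falls off the work surface, if the arm or the gripper's body presses on something with over 40 N, if the wrist force passes 120 N, or if a joint passes its speed limit or range.

ROBOT

A 6-joint arm with a two-finger parallel gripper is mounted at the origin on the work surface. World frame = base frame: x ahead of the robot, y to its left, z up, the work surface at z = 0. Lengths are in m, angles in rad, forces in N, time in s.
With the tool pointing down it reaches from about 0.375 to 0.825 m from the base axis. Payload 5.5 kg.
Tool frame: the origin (TCP) lies at the very end of the fingers, on their centre line; the grasp point (between the pads) lies 19 mm behind it (env.pinch_z is the z of the grasp point in the tool frame, in m); z points along the fingers, y is the direction in which the jaws open and shut (so a half turn about z gives the same grasp; the last joint's range is limited). The gripper opens to 85 mm and grips with 20 to 120 N. Pads are 22 mm wide; open, the fingers measure 114 mm over their backs; the gripper's body (76 mm by 85 mm) begins 54 mm behind the grasp point. The pads swing forward as they close: fully open they stand 13 mm farther back than shut.
Start: joints at [-1.281, 0.314, -0.047, 1.21, 0, 1.571], TCP at [0.171, -0.575, 0.231] pointing down, gripper open.
Joint ranges: [-2.67, 2.67], [-0.69, 1.73], [-1.03, 1.25], [-2.08, 2.16], [-1.42, 1.45], [-3.14, 3.14]. Speed limits (rad/s): [2.39, 2.39, 3.01, 3.14, 3.14, 3.14].

INTERFACE

Orientations are given as a rotation vector (axis times angle).
In Python, from workcell import env, vision, job, nets gives the robot as it stands. The module is installed in compiled form; this text tells all that it offers.
- The arm moves only by the tool servo_tool, never from a script. Its argument "series" is a list that holds one entry, the list of rows, each a list of 7 numbers: the turn, a rotation vector about the world's x, y, z in rad, then the shift along the world's x, y, z in m, then the finger opening in m, from 0 to 0.0854. A call has 1 to 8 rows; each row shifts and turns the commanded pose from where the row before left it; what a row does not reach is not made up. A row lasts 1/10 s, in which the tool goes at most 50 mm and 8.59 degrees, less where a joint would pass 70% of its speed; a pose out of reach is approached as far as the arm can. A call with a gripper value outside its range is refused whole. The fingers move at their own pace and stop on an object; "force" is the grip in N (left out, the last holds). Time passes only in rows, so rows that do not move let the fingers close. It gives the time, the measured TCP pose, the force and the opening at its end, in the units of the state.
- env.read_state(): the state, without advancing time (a new reading comes with each control period).
- vision.capture(name): name is "side" or "top"; returns the picture (384x512x3 uint8, red, green, blue); there is no depth.
- vision.get_calibration(name): a dict with "intrinsics" (3x3 intrinsics, pixels), "D" ([k1, k2, p1, p2, k3] as OpenCV has them; the pictures are not rectified), "R" (3x3) and "t" (3): a world point X has camera coordinates R X + t. Camera axes: x right, y down, z forward; pixel columns grow to the right and rows downward; lengths in m; the calibration is good to about 2 mm. A picture is of the moment at which its call begins. get_calibration takes no time and is no camera call.
- job.sign_off(): hands the job in, once; it reports no verdict.
Trained networks look in the newest picture that a camera, given by its name, has taken for a name from the list of things; names that differ only in an ending like _2 or _b are one class to them, and where a whole thing is asked for, a point or a joint stands for the part that bears it (a point fixed in the world has none). Each returns a list of dicts, best first, with "confidence" (0 to 1); they miss things now and then, are a little off and sometimes report something else, mostly with a low value. They report only what shows in the picture. A call takes as long as a camera call. They do not tell look-alikes from the thing itself.
- nets.find_in(target, camera): "at" ([column, row] in pixels, amid what is visible of it).
- nets.masks_of(target, camera): "pixels" (384x512 bool, what is visible of it) and "at" ([column, row] in pixels, amid what is visible of it).
- nets.landmark_of(target, camera): "at" ([column, row] in pixels: a listed point, or the origin of a listed thing).
The state is a dict: "clock": time; "q": joint angles; "dq": joint speeds; "tau": joint torques, N m; "eef_pos": TCP position; "tcp_rot": TCP orientation; "contact_force": force on the tool from outside, world axes, zero at the start; "ft_torque": the same for the moment, N m; "opening": finger opening in m.
Only numpy, scipy, OpenCV 4.12 (cv2) and the standard library are available. Lean on these libraries where they do the work, as an engineer would, in place of code of your own. Each camera call takes 0.05 s, during which the arm holds its last target. There are 200 camera calls.

## Working session

There is one attempt and no reset: what is moved stays moved. The work goes in short steps, Python scripts to look and compute and a tool call to move; the robot and the scene stay as the last step left them, time stands still between calls to the robot, and variables do not carry over. Pictures are saved under pics/ and viewed, about 8 in all and at most 12, crops included, and the job is handed in when it is done.

Besides the shell and the picture viewer there is one more tool, called after ">>>" in YAML: its name, and indented under it one key for each argument. servo_tool: Moves the arm, as the interface text tells. Its arguments: {"type":"object","properties":{"series":{"type":"array","items":{"type":"array","items":{"type":"array","items":{"type":"number"}}}},"force":{"type":"number"}},"required":["series"]}

```bash
mkdir -p pics
python3 - <<'E'
from workcell import env, vision, job, nets
import cv2, numpy as np
ims=[]
for c in ("top","side"):
    im=vision.capture(c); cv2.imwrite(f"pics/{c}0.png",im[:,:,::-1])
    k=vision.get_calibration(c); print(c,np.round(k["intrinsics"],1).tolist(),k["D"],np.round(k["R"],3).tolist(),np.round(k["t"],3).tolist())
    for t in ("tester","deck_mid","carrier_front","lid_hinge","lid_edge","jar","module","screwdriver"):
        try: print(c,t,[(np.round(d["at"],1).tolist(),round(d["confidence"],2)) for d in nets.landmark_of(t,c)][:4])
        except Exception as e: print(t,e)
s=env.read_state(); print(s["clock"],s["eef_pos"],s["tcp_rot"],s["opening"])
E
```

```text
top [[400.2, 0.0, 256.8], [0.0, 400.2, 194.3], [0.0, 0.0, 1.0]] [-0.0146321  0.         0.         0.         0.       ] [[0.004, -1.0, 0.01], [-0.998, -0.005, -0.057], [0.057, -0.009, -0.998]] [-0.022, 0.601, 1.176]
top tester []
top deck_mid [([247.1, 208.8], 0.76)]
top carrier_front [([303.8, 259.3], 0.86), ([261.0, 208.4], 0.81), ([293.1, 173.2], 0.7), ([261.5, 141.5], 0.42)]
top lid_hinge [([165.7, 222.7], 0.81)]
top lid_edge [([183.1, 218.5], 0.7)]
top jar [([113.4, 253.9], 0.81)]
top module [([387.7, 234.6], 0.72)]
top screwdriver [([264.6, 141.9], 0.86)]
side [[349.0, 0.0, 251.1], [0.0, 349.0, 190.2], [0.0, 0.0, 1.0]] [-0.025133  0.        0.        0.        0.      ] [[-0.749, -0.662, -0.003], [-0.492, 0.56, -0.666], [0.443, -0.498, -0.746]] [0.441, 0.351, 0.674]
side tester [([239.4, 247.4], 0.86)]
side deck_mid []
side carrier_front [([264.8, 201.1], 0.88), ([343.6, 212.6], 0.71), ([258.2, 168.6], 0.63), ([201.3, 280.9], 0.63)]
side lid_hinge [([202.1, 278.6], 0.87)]
side lid_edge [([217.0, 205.0], 0.79)]
side jar [([361.1, 152.8], 0.24)]
side module [([361.8, 152.9], 0.86)]
side screwdriver [([216.0, 177.0], 0.59)]
0.9 [ 0.17146402 -0.57501202  0.23135059] [3.10854723e+00 4.53604642e-01 3.84480324e-06] 0.08545052255776125
```

View pics/top0.png

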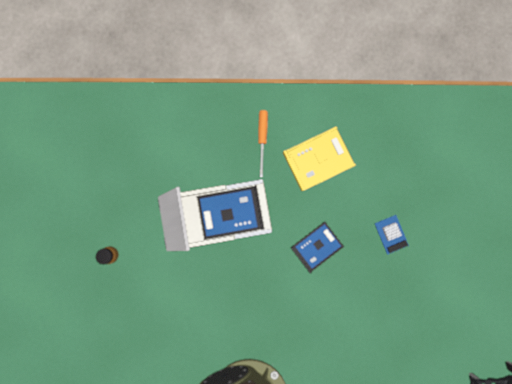

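View pics/side0.png

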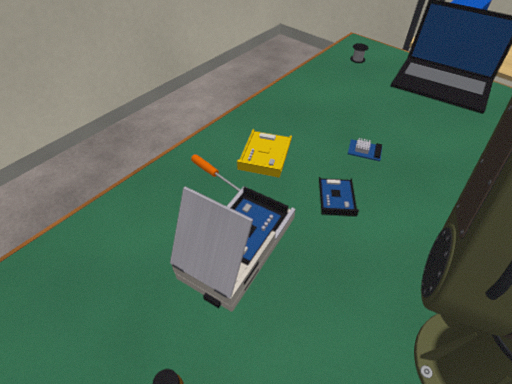

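The top view shows the tester at about (215,215), with the black carrier sticking out to the right (front wall near (261,208)) and the raised lid on the left. The small black tray at (317,247) and the yellow one at (320,158) are look-alikes.

```bash
cat > h.py <<'E'
from workcell import env, vision, job, nets
import cv2, numpy as np
from scipy.optimize import least_squares
K={c:vision.get_calibration(c) for c in ("top","side")}
def proj(c,X):
    k=K[c]; return cv2.projectPoints(np.atleast_2d(np.float64(X)),cv2.Rodrigues(np.array(k["R"]))[0],np.float64(k["t"]),np.float64(k["intrinsics"]),np.float64(k["D"]))[0][:,0]
def ray(c,uv,z):
    k=K[c]; p=cv2.undistortPoints(np.float64([[uv]]),np.float64(k["intrinsics"]),np.float64(k["D"]))[0,0]
    R=np.array(k["R"]); o=-R.T@k["t"]; d=R.T@np.r_[p,1]; return o+d*(z-o[2])/d[2]
def T(p,X):
    c,s=np.cos(p[2]),np.sin(p[2]); X=np.atleast_2d(X); return X@np.array([[c,s,0],[-s,c,0],[0,0,1]])+[p[0],p[1],0]
# p = x,y,yaw of tester, d = carrier out distance, a = lid angle
def edge(a): return [.145-.185*np.cos(a)+.009*np.sin(a),0,.07+.185*np.sin(a)+.009*np.cos(a)]
def fit(obs,x0):
    f=lambda v:np.concatenate([(proj(c,T(v[:3],L(v)))[0]-uv)*w for c,L,uv,w in obs])
    r=least_squares(f,x0,loss="soft_l1"); return r.x,f(r.x).reshape(-1,2)
def draw(c,v,name):
    im=cv2.resize(vision.capture(c)[:,:,::-1].copy(),None,fx=3,fy=3,interpolation=cv2.INTER_CUBIC)
    x,y,ya,d,a=v; loops=[[[-.15,-.078,.03],[-.15,.078,.03]],[[-.04,-.078,.07],[.15,-.078,.07],[.15,.078,.07],[-.04,.078,.07]],
     [[-.04-d,-.065,.065],[-.04-d,.065,.065],[.14-d,.065,.065],[.14-d,-.065,.065],[-.04-d,-.065,.065]],[[-.04-d,-.065,.03],[-.04-d,.065,.03]],[[-.15,-.078,0],[-.15,.078,0]]]
    e=edge(a); loops.append([[e[0],-.078,e[2]],[e[0],.078,e[2]]])
    for l in loops: cv2.polylines(im,[np.int32(np.round(3*proj(c,T(v[:3],l))+1))],False,(0,0,255),1)
    u=3*proj(c,T(v[:3],[[0,0,.03]]))[0]; h,w=im.shape[:2]
    x0=int(np.clip(u[0]-300,0,w-600)); y0=int(np.clip(u[1]-270,0,h-540)); cv2.imwrite(f"pics/{name}.png",im[y0:y0+540,x0:x0+600])
E
python3 - <<'E'
from h import *
obs=[("top",lambda v:[-.095,0,.03],[247.1,208.8],.5),("top",lambda v:[.145,0,.07],[165.7,222.7],1),("side",lambda v:[.145,0,.07],[202.1,278.6],1),
("side",lambda v:[0,0,0],[239.4,247.4],1),("top",lambda v:[-.04-v[3],0,.0475],[261.0,208.4],1),("side",lambda v:[-.04-v[3],0,.0475],[264.8,201.1],1),
("top",lambda v:edge(v[4]),[183.1,218.5],1),("side",lambda v:edge(v[4]),[217,205],1)]
g=ray("top",[215,215],.03)
v,r=fit(obs,[g[0],g[1],-1.6 if 0 else 1.6,.07,1.1]); print(np.round(v,4).tolist()); print(r.round(1).tolist())
np.save("v.npy",v)
draw("top",v,"t1"); draw("side",v,"s1")
print("deck_mid",T(v[:3],[-.095,0,.03]),"front",T(v[:3],[-.04-v[3],0,.0475]))
E
```

```text
[0.5396, 0.0979, 1.7434, 0.0876, 1.0767]
[[0.8, 0.3], [-0.6, 0.7], [-0.8, 0.2], [0.3, -0.7], [-1.3, -0.9], [1.2, -0.3], [-0.5, 0.4], [0.2, -2.1]]
deck_mid [[0.55587844 0.00431076 0.03      ]] front [[ 0.56148276 -0.02782629  0.0475    ]]
```

View pics/t1.png

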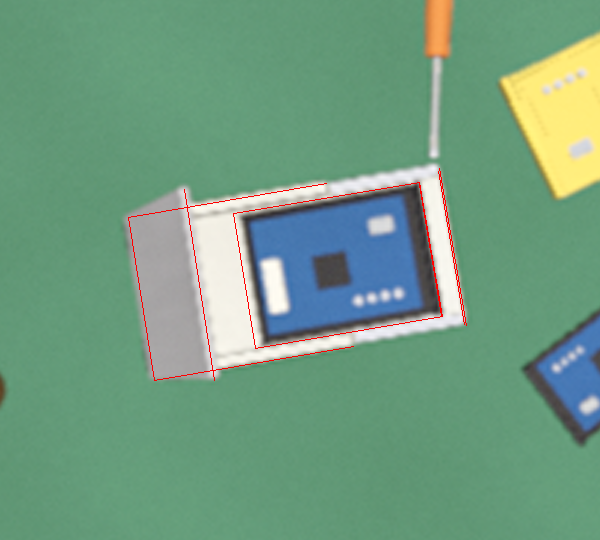

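View pics/s1.png

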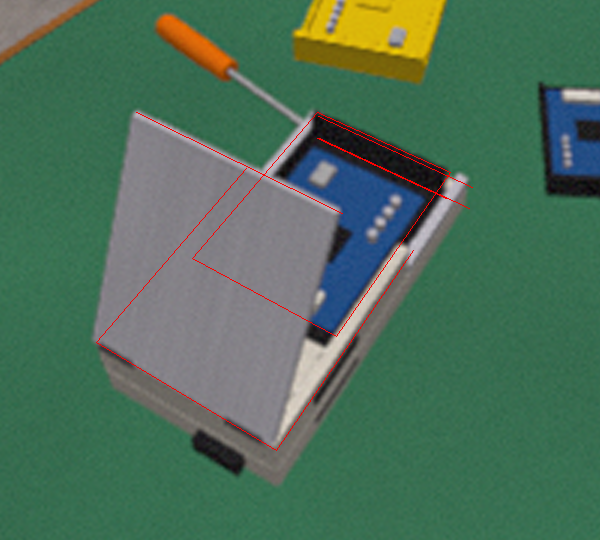

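The overlay matches both views: the tester is at (0.540, 0.098) with yaw 1.743, the carrier is about 88 mm out, and the lid is at about 1.08 rad. Next I move in front of the carrier with the fingers shut and the jaw axis across the tester.

>>> servo_tool:
  series:
    - [[0,0,0.091,0.025,0.03,0,0],[0,0,0.091,0.025,0.03,0,0],[0,0,0.091,0.025,0.03,0,0],[0,0,0.091,0.025,0.03,0,0],[0,0,0.091,0.025,0.03,0,0],[0,0,0.091,0.025,0.03,0,0],[0,0,0.091,0.025,0.03,0,0],[0,0,0.091,0.025,0.03,0,0]]
  force: 60

```text
clock: 1.8
eef_pos: [0.3723, -0.3337, 0.2315]
tcp_rot: [2.74, 1.535, 0.0]
contact_force: [1.0, -0.5, -0.1]
opening: -0.0001
```

>>> servo_tool:
  series:
    - [[0,0,0.091,0.025,0.03,0,0],[0,0,0.091,0.025,0.03,0,0],[0,0,0.091,0.025,0.03,0,0],[0,0,0.091,0.025,0.03,0,0],[0,0,0.091,0.025,0.03,0,0],[0,0,0.091,0.025,0.03,0,0],[0,0,0.091,0.025,0.03,0,0],[0,0,0.091,0.025,0.03,0,0]]

```text
clock: 2.6
eef_pos: [0.5724, -0.0936, 0.2314]
tcp_rot: [2.014, 2.411, 0.0]
contact_force: [-0.2, -0.9, 0.1]
opening: -0.0001
```

>>> servo_tool:
  series:
    - [[0,0,0,0,0,-0.035,0],[0,0,0,0,0,-0.035,0],[0,0,0,0,0,-0.035,0],[0,0,0,0,0,-0.035,0],[0,0,0,0,0,-0.025,0],[0,0,0,0,0,-0.02,0],[0,0,0,-0.0026,0.0148,0,0],[0,0,0,-0.0026,0.0148,0,0]]

```text
clock: 3.4
eef_pos: [0.5659, -0.0645, 0.0463]
tcp_rot: [-2.019, -2.406, 0.0]
contact_force: [0.2, 0.3, 0.9]
opening: 0.0
```

>>> servo_tool:
  series:
    - [[0,0,0,-0.0017,0.01,0,0],[0,0,0,-0.0017,0.01,0,0],[0,0,0,-0.0017,0.01,0,0],[0,0,0,-0.0017,0.01,0,0]]

```text
clock: 3.8
eef_pos: [0.5605, -0.0253, 0.0475]
tcp_rot: [2.017, 2.404, 0.0]
contact_force: [0.4, -2.9, 2.8]
opening: 0.0
```

>>> servo_tool:
  series:
    - [[0,0,0,-0.0017,0.0099,0,0],[0,0,0,-0.0017,0.0099,0,0],[0,0,0,-0.0017,0.0099,0,0],[0,0,0,-0.0017,0.0099,0,0],[0,0,0,-0.0017,0.0099,0,0],[0,0,0,-0.0017,0.0099,0,0]]

```text
clock: 4.4
eef_pos: [0.549, 0.0348, 0.0462]
tcp_rot: [-2.019, -2.407, 0.0]
contact_force: [0.7, -3.0, 3.3]
opening: -0.0
```

Run:
```python
from h import *
v=np.load("v.npy"); draw("side",v,"s2")
s=env.read_state(); p=s["eef_pos"]-np.r_[v[:2],0]; c,sn=np.cos(v[2]),np.sin(v[2]); print(p[0]*c+p[1]*sn,-p[0]*sn+p[1]*c,s["contact_force"],p[2])
```

```text
-0.06200090896468735 0.001701802784083238 [0.03646235 1.80205694 0.31351796] 0.04609169013896644
```

View pics/s2.png

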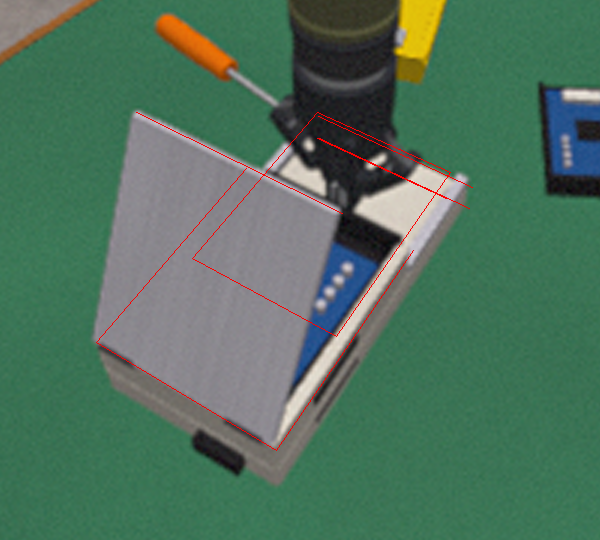

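The carrier has followed the push, and its front wall is now about level with the housing wall's start at (405,245). From here I creep to the stop.

>>> servo_tool:
  series:
    - [[0,0,0,-0.0007,0.0039,0,0],[0,0,0,-0.0007,0.0039,0,0],[0,0,0,-0.0003,0.002,0,0],[0,0,0,-0.0003,0.002,0,0]]

```text
clock: 4.85
eef_pos: [0.5472, 0.0454, 0.0461]
tcp_rot: [2.019, 2.406, -0.001]
contact_force: [1.9, -6.9, -1.0]
opening: -0.0001
```

>>> servo_tool:
  series:
    - [[0,0,0,-0.0003,0.002,0,0],[0,0,0,0,0,0,0]]

```text
clock: 5.05
eef_pos: [0.5485, 0.0461, 0.0466]
tcp_rot: [2.017, 2.402, -0.002]
contact_force: [5.4, -7.4, -0.8]
opening: 0.0002
```

>>> servo_tool:
  series:
    - [[0,0,0,-0.0003,0.002,0,0],[0,0,0,0,0,0,0]]

```text
clock: 5.25
eef_pos: [0.5487, 0.0463, 0.0468]
tcp_rot: [2.017, 2.399, -0.006]
contact_force: [4.4, -12.8, -0.5]
opening: -0.0001
```

>>> servo_tool:
  series:
    - [[0,0,0,-0.0005,0.003,0,0],[0,0,0,0,0,0,0]]

```text
clock: 5.45
eef_pos: [0.5487, 0.0463, 0.047]
tcp_rot: [2.015, 2.394, -0.012]
contact_force: [5.7, -23.0, 0.6]
opening: 0.0002
```

>>> servo_tool:
  series:
    - [[0,0,0,0.003,-0.0177,0,0],[0,0,0,0.0085,-0.049,0,0],[0,0,0,0.003,-0.017,0.046,0],[0,0,0,0,0,0.05,0],[0,0,0,0,0,0.05,0],[0,0,0,0,-0.03,0.04,0],[0,0,0,0,-0.05,0,0]]

```text
clock: 6.15
eef_pos: [0.5643, -0.1098, 0.239]
tcp_rot: [2.009, 2.405, 0.011]
contact_force: [2.3, -1.1, -0.1]
opening: 0.0003
```

Run:
```python
from h import *
v=np.load("v.npy"); v[3]=0; draw("side",v,"s3");draw("top",v,"t3")
a,b=cv2.imread("pics/t3.png"),cv2.imread("pics/s3.png")
cv2.imwrite("pics/c3.png",np.hstack([a[120:450,100:500],b[80:410,200:600]]))
s=env.read_state();print(s["eef_pos"],s["contact_force"])
```

```text
[ 0.56150977 -0.11509886  0.23392117] [-0.18318891  0.91851675 -0.44347796]
```

View pics/c3.png

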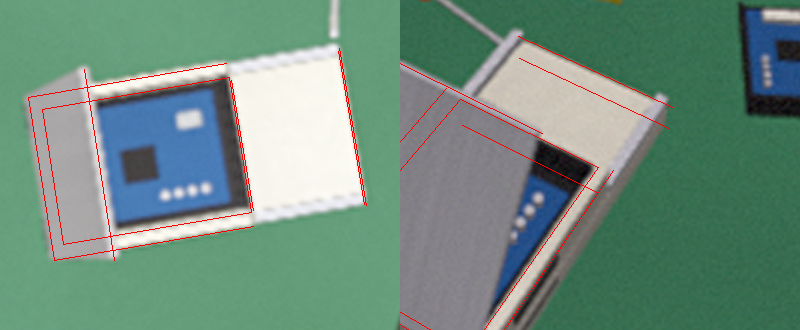

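The carrier is home: its front wall lies on the housing's front line in both views, and it did not move under 23 N. Now I plan the lid path.

Run:
```python
from h import *
v=np.load("v.npy"); s=env.read_state()
r=.165; W=[[.115,0,.30],[.115,0,.222]]
A=list(np.linspace(1.077,0,15))+[-.03]
for a in A: W.append([.145-r*np.cos(a)+.009*np.sin(a)+.012,0,.07+r*np.sin(a)+.009*np.cos(a)])
W=T(v[:3],W); print(s["eef_pos"].round(4),s["tcp_rot"])
for w,d in zip(W,np.diff(np.vstack([s["eef_pos"],W]),axis=0)): print(w.round(4),d.round(4))
```

```text
[ 0.5615 -0.1151  0.2339] [2.02261323e+00 2.39930948e+00 1.58862729e-03]
[0.5198 0.2112 0.3   ] [-0.0417  0.3263  0.0661]
[0.5198 0.2112 0.222 ] [ 0.     0.    -0.078]
[0.5247 0.1833 0.2196] [ 0.0049 -0.0279 -0.0024]
[0.5266 0.1722 0.2137] [ 0.0019 -0.0111 -0.0058]
[0.5285 0.1616 0.207 ] [ 0.0019 -0.0106 -0.0067]
[0.5302 0.1515 0.1995] [ 0.0018 -0.0101 -0.0075]
[0.5319 0.142  0.1912] [ 0.0017 -0.0095 -0.0083]
[0.5334 0.1331 0.1823] [ 0.0015 -0.0089 -0.009 ]
[0.5348 0.125  0.1726] [ 0.0014 -0.0081 -0.0097]
[0.5361 0.1176 0.1623] [ 0.0013 -0.0074 -0.0103]
[0.5373 0.111  0.1515] [ 0.0011 -0.0066 -0.0108]
[0.5383 0.1052 0.1403] [ 0.001  -0.0058 -0.0113]
[0.5391 0.1003 0.1286] [ 0.0009 -0.0049 -0.0117]
[0.5398 0.0964 0.1165] [ 0.0007 -0.004  -0.012 ]
[0.5404 0.0933 0.1042] [ 0.0005 -0.0031 -0.0123]
[0.5407 0.0912 0.0917] [ 0.0004 -0.0021 -0.0125]
[0.5409 0.09   0.079 ] [ 0.0002 -0.0012 -0.0127]
[0.541  0.0898 0.074 ] [ 0.     -0.0002 -0.005 ]
```

>>> servo_tool:
  series:
    - [[0,0,0,0,0,0.04,0],[0,0,0,-0.005,0.04,0.027,0],[0,0,0,-0.006,0.048,0,0],[0,0,0,-0.006,0.048,0,0],[0,0,0,-0.006,0.048,0,0],[0,0,0,-0.006,0.048,0,0],[0,0,0,-0.006,0.048,0,0],[0,0,0,-0.006,0.047,0,0]]

```text
clock: 7.05
eef_pos: [0.5182, 0.2187, 0.2986]
tcp_rot: [-2.017, -2.406, 0.001]
contact_force: [0.2, -0.1, 0.2]
opening: -0.0001
```

>>> servo_tool:
  series:
    - [[0,0,0,0,0,-0.026,0],[0,0,0,0,0,-0.026,0],[0,0,0,0,0,-0.026,0],[0,0,0,0,0,0,0]]

```text
clock: 7.45
eef_pos: [0.5163, 0.2159, 0.217]
tcp_rot: [-2.015, -2.404, 0.01]
contact_force: [-0.3, 0.3, 0.4]
opening: 0.0001
```

Run:
```python
from h import *
v=np.load("v.npy"); v[3]=0; draw("side",v,"s4");s=env.read_state();print(s["eef_pos"],s["contact_force"])
```

```text
[0.51761138 0.21607557 0.21933278] [0.26217024 0.17987528 0.19512409]
```

View pics/s4.png

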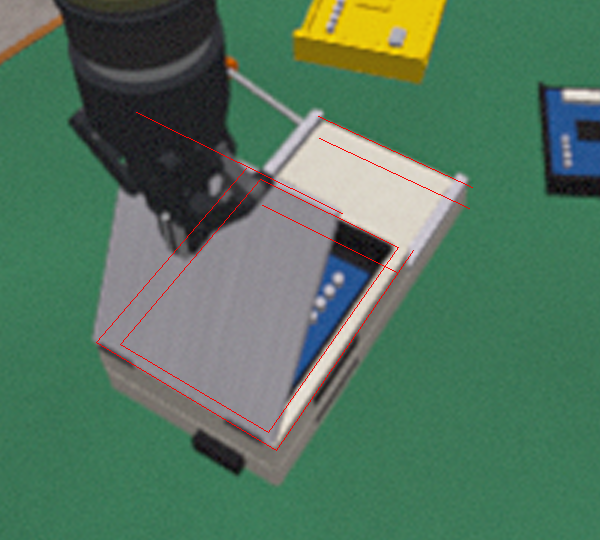

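The fingertips are behind the lid's outer face near its free edge, at about (180,250), with no contact yet. Now I swing it down.

>>> servo_tool:
  series:
    - [[0,0,0,0.0023,-0.011,0,0],[0,0,0,0.0023,-0.011,0,0],[0,0,0,0.0023,-0.011,0,0],[0,0,0,0.0019,-0.0111,-0.0058,0],[0,0,0,0.0019,-0.0106,-0.0067,0],[0,0,0,0.0018,-0.0101,-0.0075,0]]

```text
clock: 8.1
eef_pos: [0.533, 0.1503, 0.2014]
tcp_rot: [2.019, 2.406, 0.002]
contact_force: [1.4, 1.8, 3.7]
opening: -0.0001
```

>>> servo_tool:
  series:
    - [[0,0,0,0.0017,-0.0095,-0.0083,0],[0,0,0,0.0015,-0.0089,-0.009,0],[0,0,0,0.0014,-0.0081,-0.0097,0],[0,0,0,0.0013,-0.0074,-0.0103,0]]

```text
clock: 8.5
eef_pos: [0.538, 0.1165, 0.163]
tcp_rot: [2.019, 2.407, -0.001]
contact_force: [0.9, 0.7, 2.4]
opening: 0.0
```

>>> servo_tool:
  series:
    - [[0,0,0,0.0011,-0.0066,-0.0108,0],[0,0,0,0.001,-0.0058,-0.0113,0],[0,0,0,0.0009,-0.0049,-0.0117,0],[0,0,0,0.0007,-0.004,-0.012,0]]

```text
clock: 8.9
eef_pos: [0.5416, 0.0956, 0.117]
tcp_rot: [-2.019, -2.407, 0.001]
contact_force: [0.9, -1.8, 2.3]
opening: 0.0002
```

>>> servo_tool:
  series:
    - [[0,0,0,0.0005,-0.0031,-0.0123,0],[0,0,0,0.0004,-0.0021,-0.0125,0],[0,0,0,0.0001,-0.0006,-0.006,0],[0,0,0,0,0,0,0]]

```text
clock: 9.3
eef_pos: [0.5415, 0.0904, 0.0859]
tcp_rot: [-2.017, -2.405, 0.003]
contact_force: [0.1, -0.1, -0.5]
opening: 0.0002
```

>>> servo_tool:
  series:
    - [[0,0,0,0.0001,-0.0006,-0.004,0],[0,0,0,0,0,-0.003,0],[0,0,0,0,0,0,0]]

```text
clock: 9.6
eef_pos: [0.5427, 0.0899, 0.0802]
tcp_rot: [-2.018, -2.407, 0.0]
contact_force: [0.3, -0.3, 0.8]
opening: -0.0001
```

>>> servo_tool:
  series:
    - [[0,0,0,0,0,-0.002,0],[0,0,0,0,0,0,0]]

```text
clock: 9.8
eef_pos: [0.5431, 0.0899, 0.079]
tcp_rot: [2.018, 2.407, 0.001]
contact_force: [-1.5, -0.5, 4.7]
opening: 0.0001
```

>>> servo_tool:
  series:
    - [[0,0,0,0,0,-0.002,0],[0,0,0,0,0,0,0]]

```text
clock: 10.0
eef_pos: [0.5432, 0.0899, 0.0789]
tcp_rot: [2.018, 2.407, 0.002]
contact_force: [-7.7, -0.5, 20.6]
opening: -0.0003
```

The lid stops hard at 79 mm, its shut height. I retreat straight up and check.

>>> servo_tool:
  series:
    - [[0,0,0,0,0,0.01,0],[0,0,0,0,0,0.04,0],[0,0,0,0,0,0.05,0],[0,0,0,0,0,0.05,0],[0,0,0,0,-0.04,0.03,0],[0,0,0,0,-0.05,0,0],[0,0,0,0,-0.05,0,0],[0,0,0,0,-0.05,0,0]]

```text
clock: 10.8
eef_pos: [0.543, -0.1018, 0.2572]
tcp_rot: [2.017, 2.407, 0.001]
contact_force: [0.9, -0.5, -0.2]
opening: -0.0001
```

>>> servo_tool:
  series:
    - [[0,0,0,0,-0.05,0,0],[0,0,0,0,-0.05,0,0],[0,0,0,0,0,0,0],[0,0,0,0,0,0,0]]

```text
clock: 11.2
eef_pos: [0.5426, -0.2013, 0.2563]
tcp_rot: [-2.022, -2.404, -0.0]
contact_force: [0.2, 0.4, 0.1]
opening: -0.0001
```

Run:
```python
from h import *
v=np.load("v.npy"); v[3]=0; v[4]=0; draw("side",v,"s5");draw("top",v,"t5")
a,b=cv2.imread("pics/t5.png"),cv2.imread("pics/s5.png")
cv2.imwrite("pics/c5.png",np.hstack([a[40:500,100:500],b[60:520,90:490]]))
for c in("top","side"):
    print(c,[(n,d["at"],round(d["confidence"],2)) for n in("lid_edge","carrier_front","jar","module","screwdriver") for d in nets.landmark_of(n,c)[:2]],proj(c,T(v[:3],edge(0))),proj(c,T(v[:3],edge(.05))))
s=env.read_state();print(s["eef_pos"],s["contact_force"],s["clock"])
```

```text
top [('lid_edge', [169.1, 223.4], 0.6), ('lid_edge', [230.8, 209.6], 0.59), ('carrier_front', [304.4, 257.4], 0.64), ('carrier_front', [231.7, 210.3], 0.36), ('jar', [112.6, 252.3], 0.58), ('screwdriver', [262.5, 141.3], 0.75)] [[229.30117632 212.42200786]] [[228.86560032 212.42322228]]
side [('lid_edge', [251.5, 218.8], 0.85), ('carrier_front', [342.1, 209.5], 0.76), ('carrier_front', [261.4, 167.3], 0.7), ('module', [362.3, 151.7], 0.76), ('screwdriver', [214.7, 176.0], 0.77)] [[247.90152039 216.35464798]] [[247.70879943 214.1558989 ]]
[ 0.54292065 -0.19995316  0.25644003] [-0.27000599  0.38277711  0.0420216 ] 11.8
```

View pics/c5.png

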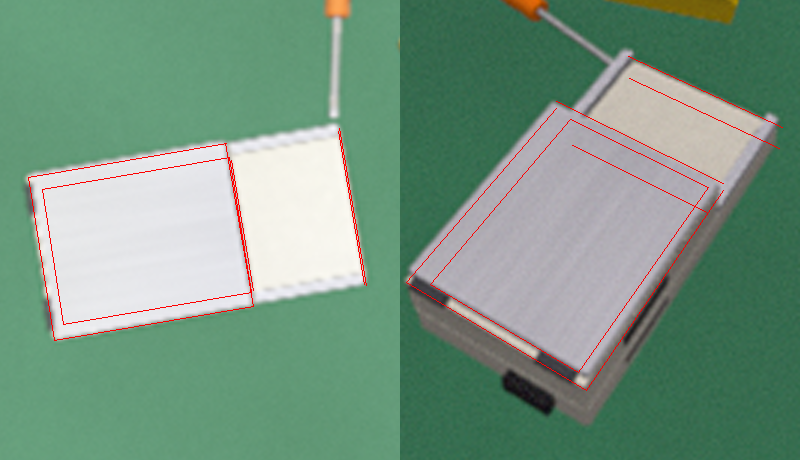

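Both views show the lid level on the housing, with its edge on the line predicted for fully shut, and the deck clear in front. The screwdriver is where it was.

```bash
python3 -c "
from workcell import job; print(job.sign_off())"
```

```text
the job is handed in; nothing more can be done
None
```

The job is done and handed in. The carrier is pushed fully home, and after that the lid was pushed fully shut, using only closed fingertips. It took about 12 s of the 51 s allowed.

- **Carrier:** it stopped moving as the push rose from about 7 N to 23 N. Both cameras then showed its front wall on the housing's front line.
- **Lid:** it took up to about 5 N on the way down, then stopped hard at a fingertip height of 78.9 mm under 20.6 N; the shut height is 79 mm. After I backed off, both cameras showed it lying level, with its edge on the line predicted for shut.
- **Other things on the bench:** the last network detections put the screwdriver and jar (top camera) and the module (side camera) within about 2 pixels of where they started. The arm was clear of everything, with wrist force near zero.
- **Checks that disagreed:**
  - In the top view the network's best guess for the lid edge was at the hinge; its second guess, almost as confident, was about 3 pixels from the predicted shut edge.
  - In the side view its guess was about 4 pixels from the predicted edge.
  - The top camera's last look for the module found nothing, so that check rests on the side view.

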